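# Put the drainer back together and load it

## Robot

A 6-joint arm with a two-finger parallel gripper is mounted at the origin on the work surface. World frame = base frame: x ahead of the robot, y to its left, z up, the work surface at z = 0. Lengths are in m, angles in rad, forces in N, time in s.
With the tool pointing down it reaches from about 0.425 to 0.95 m from the base axis. Payload 3.5 kg.
Tool frame: the origin (TCP) lies midway between the tips of the shut fingers; the grasp point (between the pads) lies 19 mm behind it; z points along the fingers, y is the line along which they close (so a half turn about z gives the same grasp; the last joint's range is limited). The gripper opens to 85 mm and grips with 20 to 120 N. Pads are 22 mm wide; open, the fingers measure 114 mm over their backs; the gripper's body (76 mm by 85 mm) begins 54 mm behind the grasp point. The pads swing forward as they close: fully open they stand 13 mm farther back than shut.
Start: joints at [-1.495, 0.286, 1.577, -0, 1.279, -0.15], TCP at [0.151, -0.658, 0.231] pointing down, gripper open.
Joint ranges: [-2.77, 2.77], [-0.9, 2.22], [0.21, 2.48], [-1.53, 4.67], [0.24, 2.81], [-2.84, 2.84]. Speed limits (rad/s): [2.79, 2.79, 3.14, 3.14, 3.14, 3.14].

## Interface

Orientations are given as a unit quaternion [x, y, z, w].
In Python, from plant import get_state, read_camera, ctrl gives the robot as it stands.
- The arm moves only by the shell command python3 -m crank 'ROWS' [FORCE]. ROWS is JSON, a list of rows, each a list of 3 entries, a list of its own where there are three numbers: the shift along the tool's x, y, z in mm, then the turn about the tool's z in degrees, then the closure in counts, from 0 (fully open) to 255 (shut). In form: [[[tx, ty, tz], yaw, claw], ...]. A call has 1 to 10 rows; each row is the pose to reach, as a shift and turn from the pose commanded when the call began, along the tool's axes at that moment; what a row does not reach only later rows make up. A row lasts 1/10 s, in which the tool goes at most 50 mm and 8.59 degrees, less where a joint would pass 70% of its speed; a pose out of reach is approached as far as the arm can. A call with a gripper value outside its range is refused whole. The fingers move at their own pace and stop on an object; FORCE is the grip in N (left out, the last holds). Time passes only in rows, so rows that repeat a pose let the fingers close. It gives the time, the measured TCP pose, the force, the opening and the grip force at its end, in the units of the state.
- get_state(): the state, without advancing time (a new reading comes with each control period).
- read_camera(name): name is "side" or "top" or "wrist"; returns a dict with "frame" (384x512x3 uint8, blue, green, red), "range_z" (384x512 float32, m along the optical axis (not along the pixel's ray), 0 where there is no reading), "vfov" (degrees; the focal length in pixels is half the picture's height over the tangent of half this angle, whatever the lens; pixels are square), "cx", "cy" (the principal point, pixels), "origin" and "orientation" of the camera in the world. Camera axes: x right, y down, z forward; pixel columns grow to the right and rows downward; lengths in m; the calibration is good to about 2 mm. A picture is of the moment at which its call begins.
- ctrl.sign_off(): hands the job in; it is judged then, once.
The state is a dict: "time": time; "qpos": joint angles; "dq": joint speeds; "joint_efforts": joint torques, N m; "eef_pos": TCP position; "tcp_rot": TCP orientation; "contact_force": force on the tool from outside, world axes, zero at the start; "wrist_torque": the same for the moment, N m; "opening": opening from 0.0 (shut) to 1.0 (fully open); "finger_force": force on a finger pad.
Only numpy, scipy, OpenCV 4.12 (cv2) and the standard library are available. Lean on these libraries where they do the work, as an engineer would, in place of code of your own. Each camera call takes 0.05 s, during which the arm holds its last target. There are 200 camera calls.

## Task

The drainer has just been scrubbed: fit both drip grids back, one in each bay, each with its tongue hooked under the lip on the robot's side and its other end swung down flat on the ledge, then press the hinged flap down over their far ends until it clicks shut. Stand every washed mug mouth down on the grids, clear of the lip and the tabs, and hang every strainer by its hook over the steel rail. Leave the other things on the counter where they are.

Things in the scene. Friction and masses are not known exactly. Their poses are not given: they have to be found in the camera images.
- rack: Grey plastic drainer fixed to the counter: two open bays side by side, a lip along the side near the robot, a hinged flap along the far side, a drip shelf with a hanging rail on the left (y 121 to 205 mm). Origin: centre of the two-bay part, on the counter; x points from lip to flap, y left along the drainer, z up. The two-bay part spans x -88 to 105, y -121 to 121 mm.
- bay_left (a point): Left bay's centre at ledge height (rack x 1, y 59, z 30 mm), axes as the rack's. Bay inside: 162 mm in x, 108 in y; side walls and mullion (10 wide) 38 mm high, far wall 37. A near and a far ledge, tops at z 30 mm, run along x -80 to -50 and 60 to 82; open between. A grid lying home has its origin here, give or take 3.5 mm in x, 4 in y.
- bay_right (a point): Centre of the right bay, the same as the left one, at ledge height (rack x 1, y -59, z 30 mm); axes as the rack's.
- lip (a point): Middle of the lip's inner edge, underside (rack x -64, y 0, z 43 mm). The lip is rigid, runs over both bays along y, 13 mm above the near ledge, overhangs 16 mm from the near wall's inner face (x -80); top at z 49. A grid cannot be laid in flat: tilt it 10 to 22 degrees, far end up, to get the tongue under.
- rail_mid (a point): Middle of the steel hanging rail's axis (rack x 3.5, y 165, z 165 mm): a level round bar 10 mm thick along the rack's x, 177 mm long between two upright posts 10 mm thick; axes as the rack's.
- flap (a joint): Angle of the hold-down flap, rad: 0 clicked shut, level over the far ends of both grids; grows as it opens up and away from the robot, end stop 2.2. Stiff hinge: stays where left. Push it over towards the robot and down; near 0.22 it meets a sprung clip: press on with about 12 N at the dark thumb pad (middle of its length and width) until it snaps past and stays. Cannot shut on a raised grid.
- flap_edge (a point): Middle of the flap's free edge, 40 mm from the hinge axis (along rack y at x 95, z 41.5 mm). The flap is a strip 40 mm wide, 240 long, 5 thick; shut, its top is at z 44 and its edge at rack x 55. The sprung clip stands on the mullion on the robot side of the shut edge: rack x 41 to 58, 10 mm wide in y, up to z 52 mm.
- grid_a: Grey plastic slatted drip grid, 155 mm long (x), 100 wide (y), 6 thick, about 90 g; its last 16 mm at -x is a tongue 76 wide. Origin: centre of the underside; x points from tongue to far end. An upright lift tab at x = 24 mm, 12 thick (x), 30 wide (y), reaches 34 mm above the underside. Starts flat on the counter, tab up. Home: tongue under the lip, flat on both ledges.
- grid_a_tab (a point): Centre of that grid's lift tab, 20 mm above the grid's underside.
- grid_b: Grey plastic slatted drip grid, 155 mm long (x), 100 wide (y), 6 thick, about 90 g; its last 16 mm at -x is a tongue 76 wide. Origin: centre of the underside; x points from tongue to far end. An upright lift tab at x = 24 mm, 12 thick (x), 30 wide (y), reaches 34 mm above the underside. Starts flat on the counter, tab up. Home: tongue under the lip, flat on both ledges.
- grid_b_tab (a point): Centre of that grid's lift tab, 20 mm above the grid's underside.
- cup_a: White ceramic mug, mouth down from the start: straight round wall 58 mm across, 66 mm high, about 160 g; small handle on its +y side, out to 50 mm from the axis, 14 to 54 mm up. Origin: centre of the mouth rim, at the surface it stands on; z up towards its foot. May be absent.
- cup_b: White ceramic mug, mouth down from the start: straight round wall 58 mm across, 66 mm high, about 160 g; small handle on its +y side, out to 50 mm from the axis, 14 to 54 mm up. Origin: centre of the mouth rim, at the surface it stands on; z up towards its foot. May be absent.
- cup_c: White ceramic mug, mouth down from the start: straight round wall 58 mm across, 66 mm high, about 160 g; small handle on its +y side, out to 50 mm from the axis, 14 to 54 mm up. Origin: centre of the mouth rim, at the surface it stands on; z up towards its foot. May be absent.
- strainer_a: Steel basket strainer, upright: basket 59 mm across (rim 63), 46 high; flat strap handle 10 mm wide (y) up from the rim at x -30, bent over the middle into a hook: back leg at x -15.5, free leg at x 15.5 with its tip 88 up (28 clear between). Black grip 15 x 15 on the axis, 119.5 to 157.5 up. Origin: centre of the underside, z up. May be absent.
- strainer_a_hook (a point): Middle of the underside of that strainer's hook crossbar, 116.5 mm above its origin. The bar enters from the strainer's +x side, between hook tip (88) and basket rim (46), then the strainer is let down until the crossbar rests on the bar, the bar along its y; it hangs upright, this point 5 mm above the rail's axis.
- strainer_b: Steel basket strainer, upright: basket 59 mm across (rim 63), 46 high; flat strap handle 10 mm wide (y) up from the rim at x -30, bent over the middle into a hook: back leg at x -15.5, free leg at x 15.5 with its tip 88 up (28 clear between). Black grip 15 x 15 on the axis, 119.5 to 157.5 up. Origin: centre of the underside, z up. May be absent.
- strainer_b_hook (a point): Middle of the underside of that strainer's hook crossbar, 116.5 mm above its origin. The bar enters from the strainer's +x side, between hook tip (88) and basket rim (46), then the strainer is let down until the crossbar rests on the bar, the bar along its y; it hangs upright, this point 5 mm above the rail's axis.
- tin: Bystander: closed round steel tin, 96 mm across, 84 high. Origin at its underside.
- tumbler: Bystander: steel tumbler, 68 mm across, 95 high. Origin at its underside.
- masala_jar: Bystander: glass masala jar, 68 mm across, 100 high. Origin at its underside.
There are look-alikes about, which are no part of the job. What is shaped like the grid_a but orange is not meant.

How it is judged:
By the outcome, as a careful person would: the job done as asked, in the order asked, and still so for the second after the job is handed in, with the robot touching nothing.
Of cup_a, cup_b, cup_c only 1 to 2 are there at a start; the rules pass over those that are not, and their reading is None.
Of strainer_a, strainer_b only 1 to 2 are there at a start; the rules pass over those that are not, and their reading is None.
At some moment in a run one of cup_a, cup_b, cup_c, grid_a, grid_b may be knocked a few centimetres aside while the robot is not near it.
It also fails if it takes over 210 s, if anything falls off the work surface, if the arm or the gripper's body presses on something with over 40 N, if the wrist force passes 120 N, or if a joint passes its speed limit or range.

## Working session

There is one attempt and no reset: what is moved stays moved. The work goes in short steps, Python scripts to look and compute and a shell command to move; the robot and the scene stay as the last step left them, time stands still between calls to the robot, and variables do not carry over. Pictures are saved under pics/ and viewed, at most 14 in all, crops included, and the job is handed in when it is done.

```bash
ls; mkdir -p pics
cat > h.py <<'E'
import numpy as np, cv2
from scipy.spatial.transform import Rotation as R
from plant import get_state, read_camera, ctrl
def cam(n):
    c=read_camera(n); f=192/np.tan(np.radians(c["vfov"])/2)
    z=c["range_z"]; v,u=np.mgrid[0:384,0:512]
    P=np.stack([(u-c["cx"])/f*z,(v-c["cy"])/f*z,z],-1)
    o=np.array(c["orientation"]);
    M=R.from_quat(o).as_matrix() if o.size==4 else o.reshape(3,3)
    W=P@M.T+np.array(c["origin"]); W[z<=0]=np.nan
    return c["frame"],W,c
E
python3 - <<'E'
from h import *
s=get_state();print(s)
for n in("top","side"):
    f,W,c=cam(n);print(n,c["origin"],c["orientation"],c["vfov"],c["cx"],c["cy"])
    cv2.imwrite(f"pics/{n}0.png",cv2.resize(f,(800,600)));np.savez(f"{n}0.npz",f=f,W=W)
E
```

```text
pics
{'time': 0.0, 'qpos': array([-1.49499451e+00,  2.87183147e-01,  1.57818840e+00,  1.17577222e-05,
        1.27859514e+00, -1.49998305e-01]), 'dq': array([-0.0007316 ,  0.00122938, -0.00055197,  0.00039657, -0.00046954,
        0.00011957]), 'joint_efforts': array([ 8.09371577e-04, -4.05981767e+01, -2.92626822e+01, -1.29258756e-04,
        5.93096047e-03,  1.34350267e-05]), 'eef_pos': array([ 0.15110536, -0.65719183,  0.22992935]), 'tcp_rot': array([ 9.93633047e-01,  1.12658598e-01,  4.96499122e-05, -1.18599104e-03]), 'contact_force': array([-0.41619299,  0.51327737, -0.50905335]), 'wrist_torque': array([-0.03460803, -0.00633241, -0.00798538]), 'finger_force': 0.0, 'opening': 0.9987611991790158}
top [0.38084506 0.0045552  1.39168376] [-0.69743147  0.71448989 -0.04329538  0.03491502] 47.29082921094261 257.1105475544374 197.13537219803717
side [0.21579303 0.9846572  0.89303448] [-0.13439296  0.88375607 -0.44420742  0.05994593] 55.72601899847107 249.4905457314535 192.8686164320528
```

View pics/top0.png

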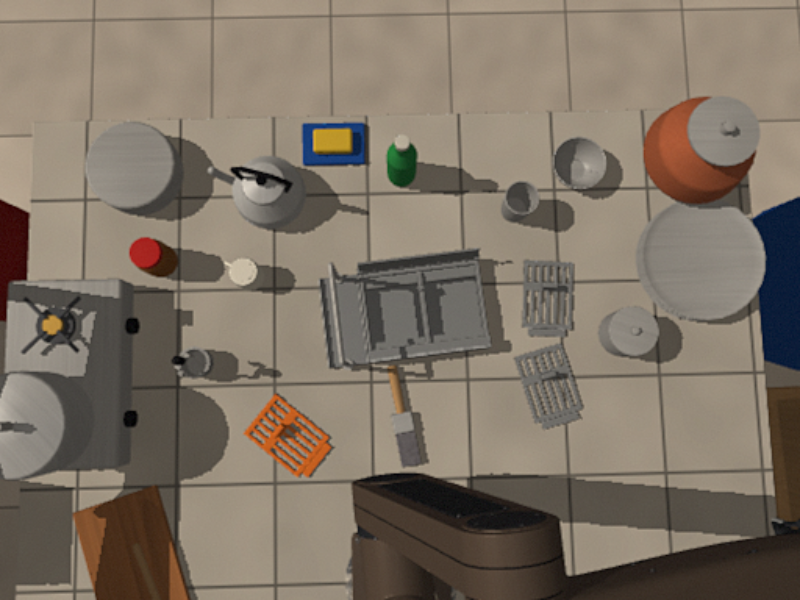

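View pics/side0.png

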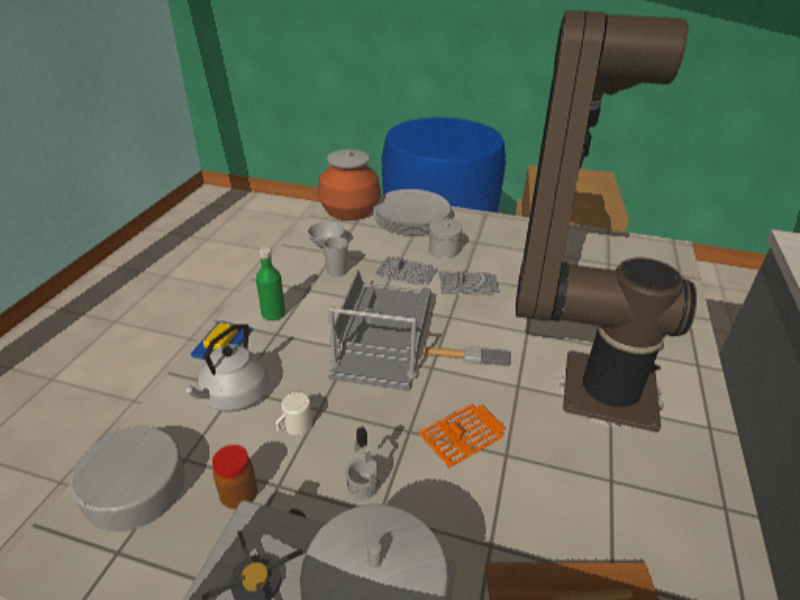

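Top view (800×600): two grey grids at (548,298) and (549,385). The orange look-alike is at (288,435), so I leave it. There is one mug at (242,271), one strainer at (198,363), and the rack is at (405,308) with its flap open at (420,262). The tumbler (520,200), tin (632,332) and jar (150,252) stay put. Things that could be mistaken for the mug are the tumbler and the bowl at (580,163), but neither is white with a handle. The side view shows the same set of objects.

Run:
```python
from h import *
d=np.load("top0.npz");f,W=d["f"],d["W"]
s=1/1.5625
def box(x0,y0,x1,y1,zlo,zhi):
    w=W[int(y0*s):int(y1*s),int(x0*s):int(x1*s)].reshape(-1,3);w=w[np.isfinite(w[:,0])]
    return w[(w[:,2]>zlo)&(w[:,2]<zhi)]
def rect(w,n):
    (c,sz,a)=cv2.minAreaRect((w[:,:2]*1000).astype(np.float32));print(n,len(w),"c",np.round(c,1),"sz",np.round(sz,1),"a",round(a,1),"zmax",w[:,2].max().round(4))
rect(box(505,250,590,340,.003,.012),"gridfar");rect(box(505,250,590,340,.022,.045),"tabfar")
rect(box(505,340,595,435,.003,.012),"gridnear");rect(box(505,340,595,435,.022,.045),"tabnear")
rect(box(215,250,270,290,.055,.08),"cup");rect(box(215,250,270,290,.02,.08),"cup+handle")
rect(box(165,335,220,385,.1,.17),"str top");rect(box(165,335,220,385,.035,.06),"str rim")
w=box(310,240,500,380,.02,.25);rect(w,"rack all")
rect(box(310,240,350,380,.15,.2),"rail")
rect(box(335,240,500,290,.06,.2),"flap")
rect(box(335,240,500,380,.0455,.052),"lip")
rect(box(335,240,500,380,.033,.042),"walls")
rect(box(335,240,500,380,.025,.052),"body")
g=cv2.resize(f[140:300,90:390],(800,427),interpolation=cv2.INTER_CUBIC);cv2.imwrite("pics/crop.png",g)
# side cloud strainer
d=np.load("side0.npz");f2,W2=d["f"],d["W"]
sx=box(165,335,220,385,.035,.06)[:,:2].mean(0)
w=W2.reshape(-1,3);m=(np.hypot(w[:,0]-sx[0],w[:,1]-sx[1])<.06)&(w[:,2]>.06)
w=w[m]
for a in(.06,.08,.1,.115,.13,.15):
    q=w[(w[:,2]>=a)&(w[:,2]<a+.015)]
    if len(q):print(a,len(q),q.mean(0).round(4),q.min(0).round(4),q.max(0).round(4))
```

```text
gridfar 1353 c [ 557.7 -310.5] sz [172.7 181.1] a 88.5 zmax 0.012
tabfar 42 c [ 570.6 -313.3] sz [30.2 10.3] a 87.5 zmax 0.0425
gridnear 1529 c [ 370.6 -306.5] sz [179.4 189.8] a 88.0 zmax 0.012
tabnear 39 c [ 392.3 -299.3] sz [12.2 27.5] a 10.9 zmax 0.0413
cup 285 c [607.2 294. ] sz [54.6 56.7] a 89.1 zmax 0.0755
cup+handle 343 c [606.3 299.9] sz [57.  68.3] a 4.3 zmax 0.0755
str top 75 c [433.2 394.4] sz [14.9 33.7] a 46.1 zmax 0.1629
str rim 97 c [433.6 392.3] sz [61.2 56.3] a 12.3 zmax 0.0577
rack all 3061 c [510.9 -17.9] sz [231.3 325.7] a 5.8 zmax 0.1769
rail 235 c [510.8 106.2] sz [185.3   9.8] a 5.9 zmax 0.1769
flap 358 c [598.2 -27.5] sz [ 59.6 283.3] a 5.8 zmax 0.1723
lip 531 c [527.3 -37.1] sz [187.7 282.5] a 6.0 zmax 0.052
walls 777 c [525.1 -35.5] sz [182.8 287.8] a 5.9 zmax 0.042
body 2070 c [513.9 -36.6] sz [213.6 287.9] a 5.8 zmax 0.052
0.06 11 [0.4103 0.4122 0.0692] [0.4083 0.4072 0.0616] [0.4123 0.4163 0.0748]
0.08 31 [0.4243 0.4024 0.0876] [0.4121 0.3799 0.0804] [0.4505 0.4136 0.0937]
0.1 19 [0.4311 0.399  0.1066] [0.4198 0.3863 0.1012] [0.4493 0.4073 0.1141]
0.115 33 [0.4302 0.3995 0.1216] [0.4188 0.3867 0.1152] [0.4497 0.4074 0.1289]
0.13 28 [0.4335 0.399  0.1373] [0.4267 0.3933 0.1305] [0.4429 0.4033 0.1439]
0.15 33 [0.4342 0.3962 0.1565] [0.4272 0.3882 0.1501] [0.443  0.4027 0.1597]
```

View pics/crop.png

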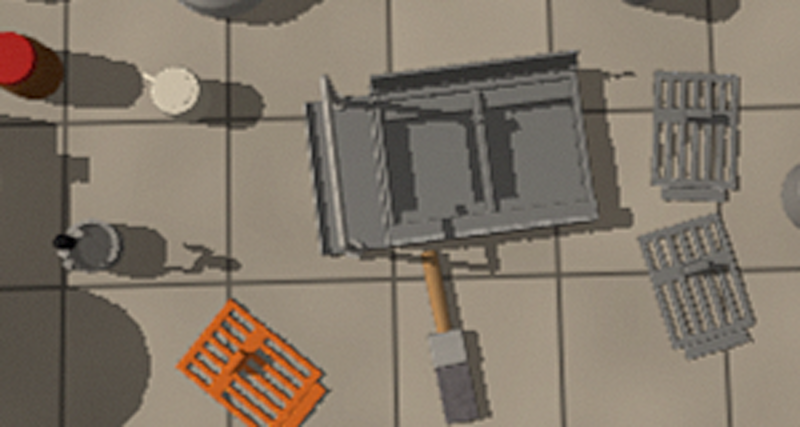

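The close crop confirms the choice: two grey grids at crop pixels (695,133) and (697,285), the mug at (175,90) with its handle to the left, the strainer at (90,245), and the orange decoy at (252,365). I'll go above the near grid for a wrist look.

```bash
cat >> h.py <<'E'
def go(p,yaw=None):
    "world target mm, tool-x world yaw deg -> shift in tool axes, turn"
    s=get_state();M=R.from_quat(s["tcp_rot"]).as_matrix()
    y0=np.degrees(np.arctan2(M[1,0],M[0,0]));d=M.T@(np.array(p)-s["eef_pos"]*1000)
    t=0 if yaw is None else -((yaw-y0+180)%360-180)
    print("shift",d.round(1),"turn",round(t,1),"| yaw now",y0.round(1),"q6",s["qpos"][5].round(2),"pos",(s["eef_pos"]*1000).round(1))
E
python3 -c "
from h import *
go([385,-300,230],17)"
```

```text
shift [ 307.9 -295.8    0.8] turn -4.1 | yaw now 12.9 q6 -0.15 pos [ 151.1 -657.3  230.1]
```

```bash
python3 -m crank '[[[308,-296,0],-4,0],[[308,-296,0],-4,0],[[308,-296,0],-4,0],[[308,-296,0],-4,0],[[308,-296,0],-4,0],[[308,-296,0],-4,0],[[308,-296,0],-4,0],[[308,-296,0],-4,0],[[308,-296,0],-4,0],[[308,-296,0],-4,0]]' 
python3 -m crank '[[[0,0,0],0,100],[[0,0,0],0,100]]'
cat >> h.py <<'E'
def sel(W,c,r,zlo,zhi):
    w=W.reshape(-1,3)*1000;w=w[np.isfinite(w[:,0])]
    return w[(np.hypot(w[:,0]-c[0],w[:,1]-c[1])<r)&(w[:,2]>zlo)&(w[:,2]<zhi)]
def rect(w,n):
    c,sz,a=cv2.minAreaRect(w[:,:2].astype(np.float32))
    print(n,len(w),"c",np.round(c,1),"sz",np.round(sz,1),"a",round(a,1),"z",np.percentile(w[:,2],[5,50,95]).round(1))
E
python3 - <<'E'
from h import *
f,W,c=cam("wrist");cv2.imwrite("pics/w1.png",f)
print(c["origin"],c["orientation"]);go([385,-300,230],17)
for z in((-10,4),(4,12),(20,45)):
    w=sel(W,(370,-305),110,*z)
    if len(w)>5:rect(w,z)
E
```

```text
time: 1.1
eef_pos: [0.3862, -0.2974, 0.2309]
tcp_rot: [0.989, 0.15, 0.0, -0.001]
contact_force: [0.8, -0.5, 0.2]
opening: 0.999
finger_force: 0.0
time: 1.3
eef_pos: [0.3846, -0.3011, 0.2311]
tcp_rot: [0.989, 0.147, -0.0, -0.0]
contact_force: [0.7, -0.5, 0.3]
opening: 0.694
finger_force: 0.0
[ 0.45589885 -0.28087571  0.37495297] [ 0.79473026 -0.58881679 -0.0876442   0.11839381]
shift [ 0.9 -1.1  1.2] turn -0.2 | yaw now 16.8 q6 0.4 pos [ 384.5 -301.3  231.2]
(-10, 4) 20748 c [ 366.8 -304.9] sz [219.6 213.3] a 86.8 z [0.1 1.3 2.6]
(4, 12) 7851 c [ 381.2 -280.2] sz [188.7 160.9] a 10.5 z [5.7 7.2 8.4]
(20, 45) 375 c [ 395.1 -302. ] sz [12.1 29.2] a 16.9 z [25.  34.7 36.4]
```

View pics/w1.png

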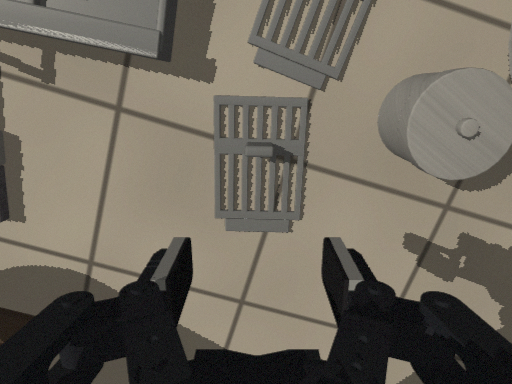

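Wrist view: the near grid is centred at (260,160) with its tab at (260,148), which measures (395,-302), yaw 16.9°, top at about 34 mm. That fits the description, so I'll grasp it.

```bash
python3 -m crank '[[[10,4,50],0,110],[[10,4,100],0,110],[[10,4,150],0,110],[[10,4,180],0,110],[[10,4,200],0,110],[[10,4,212],0,110],[[10,4,219],0,110],[[10,4,219],0,110],[[10,4,219],0,255],[[10,4,219],0,255]]' 25
python3 -m crank '[[[0,0,0],0,255],[[0,0,0],0,255],[[0,0,0],0,255],[[0,0,-10],0,255],[[0,0,-30],0,255],[[0,0,-60],0,255],[[0,0,-90],0,255],[[0,0,-90],0,255]]' 25
python3 - <<'E'
from h import *
f,W,c=cam("wrist");cv2.imwrite("pics/w2.png",f)
go([413,-160,120],6)
E
```

```text
time: 2.35
eef_pos: [0.3967, -0.3024, 0.0138]
tcp_rot: [0.989, 0.147, 0.001, 0.001]
contact_force: [1.0, -0.1, 0.1]
opening: 0.347
finger_force: 24.9
time: 3.15
eef_pos: [0.3978, -0.3033, 0.1069]
tcp_rot: [0.989, 0.147, 0.002, 0.004]
contact_force: [-0.0, -1.0, -0.7]
opening: 0.345
finger_force: 24.9
shift [  57.  -131.2  -15.9] turn 10.9 | yaw now 16.9 q6 0.42 pos [ 396.8 -302.1  104.6]
```

View pics/w2.png

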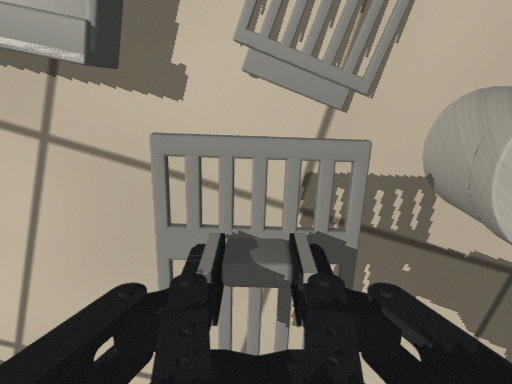

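The wrist view shows the grid held by its tab at (258,262), with its far end at row 140. Next I move in front of the lip at the rack's right end, to tilt the grid on it.

```bash
python3 -m crank '[[[20,-40,-16],5,255],[[40,-80,-16],11,255],[[57,-131,-16],11,255],[[57,-131,-16],11,255],[[57,-131,-16],11,255],[[57,-131,-16],11,255],[[57,-131,-16],11,255]]'
cat >> h.py <<'E'
def tilt(W):
    "tilt of held grid: far end above tab, deg (positive far end up) from wrist view"
    s=get_state();T=R.from_quat(s["tcp_rot"]).as_matrix();p=(W.reshape(-1,3)-s["eef_pos"])@T*1000
    p=p[np.isfinite(p[:,0])];p=p[(p[:,0]>14)&(p[:,0]<60)&(abs(p[:,1])<48)&(abs(p[:,2]-2)<40)]
    for _ in range(4):
        A=np.c_[p[:,:2],np.ones(len(p))];k=np.linalg.lstsq(A,p[:,2],rcond=None)[0];r=p[:,2]-A@k;p=p[abs(r)<max(2,1.5*r.std())]
    print("tilt",np.degrees(np.arctan(-k[0])).round(1),"roll",np.degrees(np.arctan(k[1])).round(1),"top under tcp",k[2].round(1),"xmax",np.percentile(p[:,0],99).round(1),"y",np.percentile(p[:,1],[1,99]).round(1),len(p))
E
python3 - <<'E'
from h import *
f,W,c=cam("wrist");cv2.imwrite("pics/w3.png",f);go([413,-160,120],6)
tilt(W)
w=sel(W,(470,-130),90,44,56);rect(w,"lip")
# rack frame guess
a=np.radians(5.9);M=np.array([[np.cos(a),-np.sin(a)],[np.sin(a),np.cos(a)]])
w=W.reshape(-1,3)*1000;w=w[np.isfinite(w[:,0])];r=(w[:,:2]-[524.3,-58.3])@M
b=(w[:,2]>44)&(w[:,2]<56)&(r[:,0]<-40)&(r[:,0]>-110)
print("lip rack-frame x",np.percentile(r[b,0],[1,50,99]).round(1),"y",np.percentile(r[b,1],[1,99]).round(1))
pf=np.polyfit(r[b,1],r[b,0],1);print("slope deg",np.degrees(pf[0]).round(2))
E
```

```text
time: 3.9
eef_pos: [0.412, -0.1604, 0.118]
tcp_rot: [0.999, 0.051, -0.0, -0.0]
contact_force: [-0.4, 0.6, -1.2]
opening: 0.346
finger_force: 25.4
shift [ 1.  -0.4 -1.9] turn -0.2 | yaw now 5.8 q6 0.87 pos [ 412.1 -160.5  118.1]
tilt 0.1 roll 0.1 top under tcp 6.8 xmax 52.7 y [-46.8  47.4] 10406
lip 7014 c [ 456.6 -114.6] sz [ 23.6 146.4] a 6.4 z [49.  50.2 51.3]
lip rack-frame x [-85.  -71.6 -62.1] y [-119.9   67.1]
slope deg -1.72
```

View pics/w3.png

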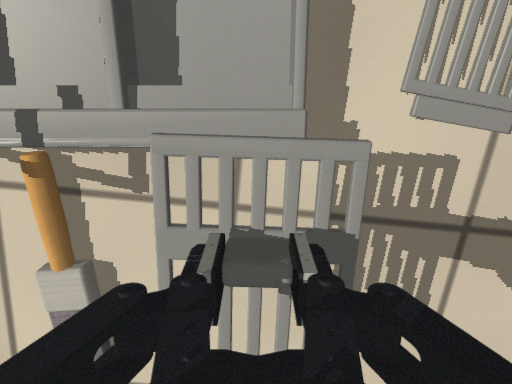

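The wrist view shows the grid's far end (row 140) over the lip (row 125), with 16 mm of overlap in front of the right bay. I'll press it down on the lip so it pivots in the grip.

```bash
python3 -m crank '[[[0,0,30],0,255],[[0,0,50],0,255],[[0,0,56],0,255],[[0,0,59],0,255],[[0,0,62],0,255],[[0,0,65],0,255],[[0,0,67],0,255],[[0,0,67],0,255]]'
python3 - <<'E'
from h import *
f,W,c=cam("wrist");tilt(W);go([413,-160,120],6)
E
```

```text
time: 4.75
eef_pos: [0.412, -0.1609, 0.0529]
tcp_rot: [0.999, 0.052, -0.001, 0.001]
contact_force: [-5.6, -1.6, 5.8]
opening: 0.349
finger_force: 26.2
tilt 12.4 roll 0.0 top under tcp 5.0 xmax 53.8 y [-47.3  47.3] 11707
shift [  0.9  -0.6 -67.1] turn -0.0 | yaw now 6.0 q6 0.87 pos [ 412.1 -160.8   52.9]
```

```bash
python3 -m crank '[[[0,0,2],0,255],[[0,0,3],0,255],[[0,0,3],0,255],[[0,0,-30],0,255],[[0,0,-70],0,255],[[0,0,-70],0,255],[[0,0,-70],0,255]]'
python3 - <<'E'
from h import *
f,W,c=cam("wrist");tilt(W)
a=np.radians(6.1);M=np.array([[np.cos(a),-np.sin(a)],[np.sin(a),np.cos(a)]]);o=np.array([526.5,-57.5])
for n,q in(("R tab home",(25,-59)),("L tab home",(25,59))):print(n,o+M@q)
p=o+M@(45,-59);go([p[0],p[1],130],6.1)
f,W,c=cam("top");w=W.reshape(-1,3)*1000
cv2.imwrite("pics/t1.png",f)
E
```

```text
time: 5.5
eef_pos: [0.4133, -0.1605, 0.1232]
tcp_rot: [0.999, 0.051, 0.002, 0.001]
contact_force: [-0.0, 0.0, -1.4]
opening: 0.341
finger_force: 25.7
tilt 16.4 roll -0.0 top under tcp 3.6 xmax 54.6 y [-46.9  47.4] 11915
R tab home [ 557.62802881 -113.50933692]
L tab home [545.08886839   3.82254049]
shift [169.3 -31.1  -8.2] turn -0.2 | yaw now 5.9 q6 0.87 pos [ 412.3 -159.7  121.7]
```

```bash
cat >> h.py <<'E'
A=np.radians(6.1);RM=np.array([[np.cos(A),-np.sin(A)],[np.sin(A),np.cos(A)]]);RO=np.array([526.5,-57.5])
def rack(W):
    w=W.reshape(-1,3)*1000;w=w[np.isfinite(w[:,0])].copy();w[:,:2]=(w[:,:2]-RO)@RM;return w
def w2(x,y): return RO+RM@(x,y)
E
python3 - <<'E'
from h import *
for n in("top","side"):
    f,W,c=cam(n);r=rack(W)
    m=(r[:,0]>90)&(r[:,0]<150)&(abs(r[:,1])<120)&(r[:,2]>30)&(r[:,2]<150)
    q=r[m];print(n,len(q))
    for z in range(30,100,10):
        k=q[(q[:,2]>=z)&(q[:,2]<z+10)]
        if len(k)>5:print(z,len(k),"x",np.percentile(k[:,0],[2,50,98]).round(1),"y",np.percentile(k[:,1],[2,98]).round(1))
    b=(r[:,2]>30)&(r[:,2]<44)&(r[:,0]>-40)&(r[:,0]<50)&(abs(r[:,1])<140)
    h=np.histogram(r[b,1],bins=np.arange(-130,140,5));print([(int(e),int(k)) for k,e in zip(*h) if k>8])
E
```

```text
top 488
40 47 x [90.  90.9 93.5] y [-111.9  117.7]
50 111 x [90.2 92.8 95.7] y [-112.9  110.8]
60 97 x [92.  95.1 97.1] y [-113.4  115.8]
70 135 x [ 94.9  97.9 104. ] y [-116.5  112.9]
80 97 x [ 96.8 100.2 103.2] y [-102.6  114.8]
[(-125, 10), (-120, 45), (-115, 26), (-5, 39), (0, 43), (110, 25), (115, 42)]
side 287
30 20 x [90.2 91.3 94.1] y [-95.1 119. ]
40 58 x [90.  92.5 98.1] y [-105.2  119.3]
50 60 x [92.5 95.1 97.8] y [-111.3  115.3]
60 50 x [ 95.9  97.7 100.4] y [-111.8  115.3]
70 57 x [ 97.5  99.9 102.2] y [-108.1  115.9]
80 42 x [ 99.8 102.3 105. ] y [-108.1  108.6]
[(-125, 12), (-120, 35), (-115, 17), (110, 15), (115, 55), (120, 11)]
```

```bash
python3 -c "
from h import *
p=w2(35,-59);go([p[0],p[1],122],6.1)"
```

```text
shift [160.3 -30.1  -2.4] turn -0.2 | yaw now 5.9 q6 0.87 pos [ 411.3 -158.9  119.9]
```

```bash
python3 -m crank '[[[40,-10,-2],0,255],[[80,-20,-2],0,255],[[120,-25,-2],0,255],[[150,-30,-2],0,255],[[160,-30,-2],0,255],[[160,-30,-2],0,255],[[160,-30,-2],0,255]]'
python3 - <<'E'
from h import *
f,W,c=cam("wrist");cv2.imwrite("pics/w4.png",f);tilt(W)
r=rack(W)
s=get_state();print("tcp rack",(s["eef_pos"][:2]*1000-RO)@RM,s["eef_pos"][2])
b=(r[:,2]>33)&(r[:,2]<44)&(r[:,0]>-40)&(r[:,0]<80)
h=np.histogram(r[b,1],bins=np.arange(-130,140,4));print([(int(e),int(k)) for k,e in zip(*h) if k>30])
b=(r[:,2]>33)&(r[:,2]<42)&(abs(r[:,1]+59)<45)
h=np.histogram(r[b,0],bins=np.arange(60,130,3));print([(int(e),int(k)) for k,e in zip(*h) if k>30])
E
```

```text
time: 6.4
eef_pos: [0.5667, -0.113, 0.1221]
tcp_rot: [0.999, 0.052, -0.001, -0.0]
contact_force: [-0.8, 0.4, -1.4]
opening: 0.344
finger_force: 25.7
tilt 16.2 roll 0.1 top under tcp 5.2 xmax 53.8 y [-47.4  47.3] 11842
tcp rack [ 33.97099947 -59.55402969] 0.12239736958569818
[(-126, 70), (-122, 463), (-118, 285), (-10, 54), (-6, 290), (-2, 318), (106, 38), (110, 1563), (114, 615), (118, 44)]
[(81, 386), (84, 560), (87, 676), (90, 59)]
```

View pics/w4.png

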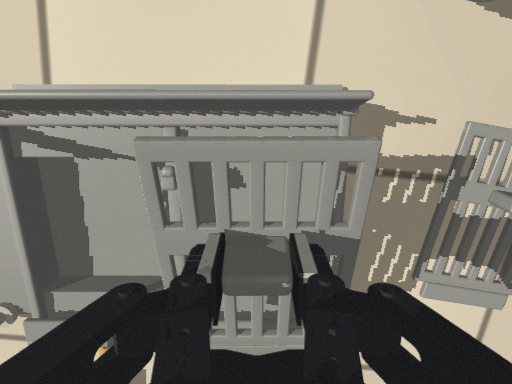

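Wrist view: the tilted grid is over the right bay, with the far wall at row 120, the clip at (168,175) and the flap upright. I lower the tongue just past the lip, then slide it under.

```bash
sed -i 's/RO=np.array(\[526.5,-57.5\])/RO=np.array([526.7,-59.5])/' h.py
python3 -m crank '[[[2,1.5,20],0,255],[[2,1.5,38],0,255],[[2,1.5,46],0,255],[[2,1.5,50],0,255],[[2,1.5,51],0,255],[[2,1.5,51],0,255]]'
python3 - <<'E'
from h import *
f,W,c=cam("wrist");tilt(W)
s=get_state();print("tcp rack",(s["eef_pos"][:2]*1000-RO)@RM,s["eef_pos"][2])
E
```

```text
time: 7.05
eef_pos: [0.5706, -0.1146, 0.0731]
tcp_rot: [0.999, 0.052, 0.001, 0.0]
contact_force: [-0.0, 0.6, -1.0]
opening: 0.344
finger_force: 25.7
tilt 15.9 roll 0.1 top under tcp 4.8 xmax 53.5 y [-47.4  47.4] 11890
tcp rack [ 38.03281289 -59.466155  ] 0.07328442961777087
```

```bash
python3 -m crank '[[[0,0,2],0,255],[[0,0,3.5],0,255],[[0,0,3.5],0,255],[[-5,0,3.5],0,255],[[-10,0,3.5],0,255],[[-14,0,3.5],0,255],[[-17,0,3.5],0,255],[[-17,0,3.5],0,255]]'
python3 - <<'E'
from h import *
f,W,c=cam("wrist");tilt(W)
s=get_state();print("tcp rack",(s["eef_pos"][:2]*1000-RO)@RM,s["eef_pos"][2],s["contact_force"])
E
```

```text
time: 7.9
eef_pos: [0.5528, -0.1161, 0.0689]
tcp_rot: [0.999, 0.052, -0.0, -0.0]
contact_force: [0.0, 0.7, 0.8]
opening: 0.343
finger_force: 25.9
tilt 15.8 roll 0.1 top under tcp 4.7 xmax 53.6 y [-47.4  47.4] 11819
tcp rack [ 20.01164901 -59.08404883] 0.06878895890618321 [-0.37353936 -0.26244122  1.38465796]
```

```bash
python3 -m crank '[[[-2,0,3],0,255],[[0,0,7],0,255],[[1,0,11],0,255],[[2,0,14],0,255],[[3,0,17],0,255],[[4,0,20],0,255],[[5,0,22],0,255],[[5,0,23],0,255],[[5,0,23],0,255]]'
python3 - <<'E'
from h import *
f,W,c=cam("wrist");tilt(W);cv2.imwrite("pics/w5.png",f)
s=get_state();print("tcp rack",(s["eef_pos"][:2]*1000-RO)@RM,s["eef_pos"][2],s["contact_force"])
E
```

```text
time: 8.85
eef_pos: [0.5582, -0.1154, 0.0455]
tcp_rot: [0.999, 0.052, -0.0, -0.0]
contact_force: [1.4, 0.2, 2.3]
opening: 0.343
finger_force: 26.8
tilt -3.0 roll -0.0 top under tcp 1.4 xmax 59.6 y [-47.2  47.4] 11092
tcp rack [ 25.3142907  -58.95344955] 0.04559591696767582 [ 1.07476489 -0.26039244  1.57456583]
```

View pics/w5.png

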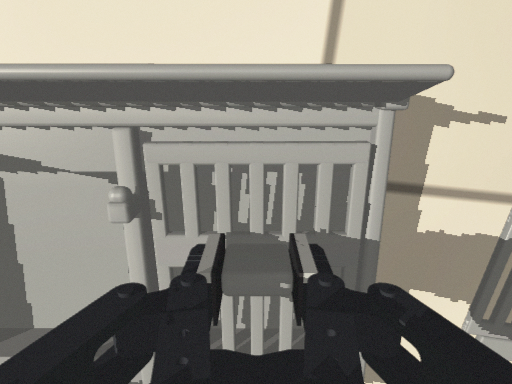

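```bash
cat >> h.py <<'E'
def prof(W,yc,x0=-90,x1=95):
    "median height along rack x in the bay centred at rack y=yc (slat band, highest surface)"
    r=rack(W);r=r[abs(r[:,1]-yc)<46]
    print([(x,int(len(k)),np.percentile(k[:,2],[50,90]).round(0).tolist()) for x in range(x0,x1,10) for k in [r[(r[:,0]>=x)&(r[:,0]<x+10)]] if len(k)>20])
E
python3 - <<'E'
from h import *
f,W,c=cam("wrist");prof(W,-59)
f,W,c=cam("side");prof(W,-59)
E
```

```text
[(-60, 812, [17.0, 25.0]), (-50, 990, [8.0, 25.0]), (-40, 956, [38.0, 39.0]), (-30, 770, [39.0, 40.0]), (-20, 659, [40.0, 41.0]), (-10, 453, [40.0, 41.0]), (0, 184, [41.0, 41.0]), (10, 4039, [103.0, 111.0]), (20, 9619, [67.0, 104.0]), (30, 20220, [101.0, 126.0]), (40, 11365, [122.0, 134.0]), (50, 2662, [42.0, 43.0]), (60, 3795, [43.0, 44.0]), (70, 5413, [42.0, 44.0]), (80, 4362, [38.0, 39.0]), (90, 5951, [59.0, 73.0])]
[(-90, 61, [48.0, 52.0]), (-80, 35, [51.0, 54.0]), (-70, 30, [49.0, 52.0]), (-60, 34, [37.0, 41.0]), (-50, 34, [38.0, 41.0]), (-40, 37, [38.0, 41.0]), (-30, 37, [39.0, 43.0]), (-20, 60, [42.0, 221.0]), (-10, 113, [212.0, 258.0]), (0, 123, [193.0, 258.0]), (10, 186, [135.0, 235.0]), (20, 113, [176.0, 241.0]), (30, 84, [172.0, 236.0]), (40, 79, [188.0, 234.0]), (50, 78, [207.0, 327.0]), (60, 85, [190.0, 321.0]), (70, 63, [280.0, 315.0]), (80, 52, [38.0, 295.0]), (90, 78, [56.0, 72.0])]
```

The grid is almost home: its far end at row 150 is about 5 mm up, the tongue side is at ledge level under the lip, and it sits between mullion and wall. I lower the rest, open the fingers and rise.

```bash
python3 -m crank '[[[1,0,2],0,255],[[1,0,4],0,255],[[1,0,5],0,255],[[1,0,5],0,110],[[1,0,5],0,110],[[1,0,5],0,110],[[1,0,-20],0,110],[[1,0,-60],0,110],[[1,0,-110],0,110],[[1,0,-110],0,110]]'
python3 - <<'E'
from h import *
f,W,c=cam("wrist");prof(W,-59)
c0=(395,-302);p=w2(25,-59)
rect(sel(W,p,40,48,75),"tab")
go([500,-300,200],0)
E
```

```text
time: 10.0
eef_pos: [0.564, -0.1171, 0.1642]
tcp_rot: [0.999, 0.052, 0.007, 0.003]
contact_force: [0.5, -0.5, -0.3]
opening: 0.565
finger_force: 0.0
[(-90, 751, [50.0, 51.0]), (-80, 1065, [50.0, 51.0]), (-70, 1769, [46.0, 51.0]), (-60, 1676, [36.0, 38.0]), (-50, 1094, [18.0, 38.0]), (-40, 944, [8.0, 38.0]), (-30, 1001, [8.0, 38.0]), (-20, 1046, [9.0, 38.0]), (-10, 1015, [36.0, 38.0]), (0, 697, [37.0, 38.0]), (10, 799, [38.0, 208.0]), (20, 4429, [183.0, 224.0]), (30, 6577, [206.0, 226.0]), (40, 18518, [240.0, 252.0]), (50, 1049, [36.0, 38.0]), (60, 1313, [37.0, 38.0]), (70, 1575, [36.0, 38.0]), (80, 1424, [38.0, 39.0]), (90, 1547, [57.0, 72.0])]
tab 738 c [ 556.2 -117. ] sz [11.4 29.8] a 6.0 z [51.3 64.5 66.1]
shift [-80.5 176.3 -39.3] turn 5.9 | yaw now 5.9 q6 1.09 pos [ 562.2 -116.5  160.7]
```

The right grid is flat, with its top at about 37 mm everywhere, and the tongue is hooked. Now the far grid.

```bash
python3 -c "
from h import *
go([560,-313,230],-2)"
python3 -m crank '[[[-5,40,-69],4,110],[[-10,90,-69],8,110],[[-20,140,-69],8,110],[[-20,190,-69],8,110],[[-23,195,-69],8,110],[[-23,195,-69],8,110],[[-23,195,-69],8,110]]'
python3 - <<'E'
from h import *
f,W,c=cam("wrist");rect(sel(W,(570,-313),60,24,45),"tab");cv2.imwrite("pics/w6.png",f)
go([560,-313,230],-2)
E
```

```text
shift [-21.9 195.6 -68.7] turn 7.9 | yaw now 5.9 q6 1.09 pos [ 562.2 -116.5  160.7]
time: 10.75
eef_pos: [0.5559, -0.3115, 0.2227]
tcp_rot: [1.0, -0.019, -0.001, -0.001]
contact_force: [0.3, 0.1, -0.5]
opening: 0.566
finger_force: 0.0
tab 387 c [ 574.4 -315.2] sz [29.9 12.3] a 86.0 z [29.3 34.8 36.2]
shift [ 3.9  2.1 -7. ] turn -0.1 | yaw now -2.1 q6 0.94 pos [ 556.1 -310.7  223. ]
```

```bash
python3 -c "
from h import *
go([574.5,-315,12],-4)"
```

```text
shift [ 19.    4.1 211. ] turn 1.9 | yaw now -2.1 q6 0.94 pos [ 556.1 -310.7  223. ]
```

```bash
python3 -m crank '[[[19,4,50],2,110],[[19,4,100],2,110],[[19,4,150],2,110],[[19,4,180],2,110],[[19,4,195],2,110],[[19,4,200],2,110],[[19,4,200],2,110]]'
python3 -c "
from h import *
go([574.5,-315,12],-4)"
```

```text
time: 11.5
eef_pos: [0.5763, -0.3162, 0.0257]
tcp_rot: [0.999, -0.035, 0.001, 0.0]
contact_force: [-0.2, -0.7, 0.3]
opening: 0.571
finger_force: 0.0
shift [-1.9 -1.  13.7] turn -0.0 | yaw now -4.0 q6 0.98 pos [ 576.3 -316.2   25.7]
```

```bash
python3 -m crank '[[[-2,-1,8],0,110],[[-2,-1,12.5],0,110],[[-2,-1,12.5],0,255],[[-2,-1,12.5],0,255],[[-2,-1,12.5],0,255],[[-2,-1,12.5],0,255],[[-2,-1,0],0,255],[[-2,-1,-40],0,255],[[-2,-1,-90],0,255],[[-2,-1,-95],0,255]]' 25
python3 - <<'E'
from h import *
f,W,c=cam("wrist");tilt(W)
p=w2(-99,-112);print(p);go([412,-160,118],6.1)
E
```

```text
time: 12.5
eef_pos: [0.5776, -0.3182, 0.1292]
tcp_rot: [0.999, -0.035, 0.006, 0.004]
contact_force: [0.5, -0.9, -0.3]
opening: 0.348
finger_force: 25.1
tilt 0.3 roll -0.1 top under tcp 3.7 xmax 55.2 y [-46.9  47.4] 11235
[ 440.16211952 -181.38599281]
shift [-175.4 -145.5    6.4] turn -10.2 | yaw now -4.1 q6 0.98 pos [ 576.6 -317.5  127. ]
```

```bash
python3 -m crank '[[[-35,-30,0],-5,255],[[-75,-60,3],-10,255],[[-115,-95,6],-10,255],[[-150,-125,6],-10,255],[[-175,-145,6],-10,255],[[-175,-145,6],-10,255],[[-175,-145,6],-10,255]]'
python3 - <<'E'
from h import *
f,W,c=cam("wrist");tilt(W)
go([412,-160,118],6.1)
E
```

```text
time: 13.25
eef_pos: [0.4089, -0.1579, 0.1134]
tcp_rot: [0.999, 0.052, -0.0, 0.0]
contact_force: [-0.1, -0.4, -0.7]
opening: 0.345
finger_force: 25.2
tilt 0.1 roll 0.0 top under tcp 6.3 xmax 53.1 y [-47.4  47.4] 10908
shift [ 2.1  1.5 -4.1] turn -0.2 | yaw now 5.9 q6 0.87 pos [ 409.8 -158.7  113.9]
```

```bash
python3 -m crank '[[[2,2,30],0,255],[[2,2,48],0,255],[[2,2,54],0,255],[[2,2,58],0,255],[[2,2,61],0,255],[[2,2,63],0,255],[[2,2,65],0,255],[[2,2,65],0,255]]'
python3 - <<'E'
from h import *
f,W,c=cam("wrist");tilt(W)
s=get_state();print(s["eef_pos"],s["contact_force"])
E
```

```text
time: 14.1
eef_pos: [0.4111, -0.1614, 0.0498]
tcp_rot: [0.999, 0.052, -0.002, 0.0]
contact_force: [-7.8, -1.4, 6.7]
opening: 0.344
finger_force: 27.6
tilt 15.9 roll 0.0 top under tcp 4.3 xmax 55.6 y [-47.3  47.4] 12529
[ 0.41127574 -0.16138823  0.04986789] [-7.0924174  -1.38553898  7.12497574]
```

```bash
python3 -m crank '[[[0,0,-30],0,255],[[0,0,-72],0,255],[[0,0,-72],0,255],[[0,0,-72],0,255]]'
python3 - <<'E'
from h import *
f,W,c=cam("wrist");tilt(W)
p=w2(37,59);go([p[0],p[1],122],6.1)
E
```

```text
time: 14.55
eef_pos: [0.4131, -0.1613, 0.1226]
tcp_rot: [0.999, 0.052, 0.002, 0.001]
contact_force: [0.4, 0.4, -1.5]
opening: 0.348
finger_force: 26.8
tilt 15.7 roll -0.1 top under tcp 3.1 xmax 56.7 y [-46.9  47.4] 12701
shift [ 161.3 -147.8   -0.9] turn -0.2 | yaw now 5.9 q6 0.87 pos [ 412.  -160.5  121. ]
```

```bash
python3 -m crank '[[[35,-35,-2],0,255],[[70,-65,-2],0,255],[[105,-95,-2],0,255],[[135,-125,-2],0,255],[[155,-142,-2],0,255],[[161,-148,-2],0,255],[[161,-148,-2],0,255],[[161,-148,-2],0,255],[[161,-148,-2],0,255]]'
python3 - <<'E'
from h import *
f,W,c=cam("wrist");tilt(W);r=rack(W)
s=get_state();print("tcp rack",(s["eef_pos"][:2]*1000-RO)@RM,s["eef_pos"][2])
b=(r[:,2]>33)&(r[:,2]<44)&(r[:,0]>40)&(r[:,0]<80)
h=np.histogram(r[b,1],bins=np.arange(-130,140,3));print([(int(e),int(k)) for k,e in zip(*h) if k>30])
p=w2(37,59);go([p[0],p[1],122],6.1)
E
```

```text
time: 15.5
eef_pos: [0.5553, 0.0029, 0.1222]
tcp_rot: [0.999, 0.051, -0.001, -0.0]
contact_force: [0.1, 0.2, -0.9]
opening: 0.346
finger_force: 26.7
tilt 15.5 roll 0.1 top under tcp 4.6 xmax 55.5 y [-47.4  47.4] 12522
tcp rack [35.31153556 58.91578134] 0.12249276235298447
[(-121, 39), (-118, 131), (-115, 501), (-112, 59), (-109, 220), (-106, 325), (-103, 105), (-100, 64), (-97, 87), (-94, 219), (-91, 266), (-88, 173), (-85, 61), (-82, 72), (-79, 213), (-76, 230), (-73, 218), (-70, 70), (-67, 63), (-64, 199), (-61, 229), (-58, 223), (-55, 73), (-52, 64), (-49, 163), (-46, 234), (-43, 245), (-40, 69), (-37, 67), (-34, 144), (-31, 225), (-28, 163), (-13, 83), (-4, 42), (113, 75), (116, 136), (119, 61)]
shift [ 1.7 -0.1  0.5] turn -0.3 | yaw now 5.8 q6 1.29 pos [555.6   2.8 122.5]
```

```bash
python3 -m crank '[[[2,0,20],0,255],[[2,0,38],0,255],[[2,0,48],0,255],[[2,0,52],0,255],[[2,0,53.5],0,255],[[2,0,53.5],0,255],[[2,0,53.5],0,255]]'
python3 - <<'E'
from h import *
f,W,c=cam("wrist");tilt(W)
s=get_state();print("tcp rack",(s["eef_pos"][:2]*1000-RO)@RM,s["eef_pos"][2],s["contact_force"])
E
```

```text
time: 16.25
eef_pos: [0.559, 0.0039, 0.0703]
tcp_rot: [0.999, 0.052, 0.001, 0.0]
contact_force: [-0.2, 0.4, -0.7]
opening: 0.345
finger_force: 26.7
tilt 15.4 roll 0.0 top under tcp 4.3 xmax 55.7 y [-47.3  47.4] 12541
tcp rack [38.84486363 59.59960501] 0.07025542077912894 [-0.06425725  0.35603942 -1.66760384]
```

```bash
python3 -m crank '[[[0,0,2],0,255],[[0,0,2],0,255],[[-5,0,2],0,255],[[-10,0,2],0,255],[[-15,0,2],0,255],[[-18,0,2],0,255],[[-20,0,2],0,255],[[-20,0,2],0,255]]'
python3 - <<'E'
from h import *
f,W,c=cam("wrist");tilt(W)
s=get_state();print("tcp rack",(s["eef_pos"][:2]*1000-RO)@RM,s["eef_pos"][2],s["contact_force"])
E
```

```text
time: 17.1
eef_pos: [0.5382, 0.0019, 0.0673]
tcp_rot: [0.999, 0.052, -0.0, -0.0]
contact_force: [-0.5, 0.1, -1.2]
opening: 0.346
finger_force: 26.7
tilt 15.5 roll 0.1 top under tcp 4.3 xmax 55.4 y [-47.3  47.4] 12479
tcp rack [18.1454403  59.81774342] 0.06740082948899143 [ 0.72244094 -0.79179257 -0.88793182]
```

Same lowering as before.

```bash
python3 -m crank '[[[-1,0,3],0,255],[[1,0,7],0,255],[[2,0,11],0,255],[[3,0,14],0,255],[[4,0,17],0,255],[[5,0,20],0,255],[[6,0,22],0,255],[[7,0,23],0,255],[[7,0,23],0,255]]'
python3 - <<'E'
from h import *
f,W,c=cam("wrist");prof(W,59)
s=get_state();print("tcp rack",(s["eef_pos"][:2]*1000-RO)@RM,s["eef_pos"][2],s["contact_force"])
E
```

```text
time: 18.05
eef_pos: [0.5445, 0.0027, 0.0436]
tcp_rot: [0.999, 0.052, -0.001, -0.0]
contact_force: [-0.8, -0.2, 0.5]
opening: 0.349
finger_force: 27.5
[(-60, 302, [17.0, 24.0]), (-50, 1471, [13.0, 25.0]), (-40, 966, [37.0, 39.0]), (-30, 901, [38.0, 39.0]), (-20, 662, [39.0, 40.0]), (-10, 570, [39.0, 40.0]), (0, 214, [40.0, 40.0]), (10, 3939, [102.0, 109.0]), (20, 9963, [67.0, 102.0]), (30, 20134, [98.0, 123.0]), (40, 11425, [119.0, 132.0]), (50, 2736, [41.0, 42.0]), (60, 3904, [41.0, 42.0]), (70, 5369, [41.0, 42.0]), (80, 4567, [38.0, 39.0]), (90, 6161, [57.0, 71.0])]
tcp rack [24.32871604 59.99533053] 0.04368794850021607 [ 0.15056121 -0.65107651  0.87982108]
```

```bash
python3 -m crank '[[[1,0,2],0,255],[[1,0,4],0,255],[[1,0,4],0,255],[[1,0,4],0,110],[[1,0,4],0,110],[[1,0,4],0,110],[[1,0,-20],0,110],[[1,0,-60],0,110],[[1,0,-110],0,110],[[1,0,-110],0,110]]'
python3 - <<'E'
from h import *
f,W,c=cam("wrist");prof(W,59);prof(W,-59);r=rack(W)
m=(r[:,0]>85)&(abs(r[:,1])<118)&(r[:,2]>72)&(r[:,2]<100);print("flap top",np.percentile(r[m],[2,50,98],axis=0).round(1))
p=w2(135,0);go([p[0],p[1],165],6.1)
E
```

```text
time: 19.1
eef_pos: [0.5515, 0.002, 0.1626]
tcp_rot: [0.999, 0.052, 0.008, 0.002]
contact_force: [1.0, -0.5, 0.3]
opening: 0.568
finger_force: 0.0
[(-90, 691, [50.0, 51.0]), (-80, 1063, [50.0, 51.0]), (-70, 1828, [46.0, 51.0]), (-60, 1331, [37.0, 38.0]), (-50, 1486, [20.0, 37.0]), (-40, 995, [9.0, 38.0]), (-30, 1018, [9.0, 38.0]), (-20, 1077, [9.0, 38.0]), (-10, 1060, [34.0, 38.0]), (0, 748, [37.0, 38.0]), (10, 729, [37.0, 219.0]), (20, 4202, [182.0, 222.0]), (30, 6581, [204.0, 222.0]), (40, 18183, [239.0, 250.0]), (50, 1049, [36.0, 38.0]), (60, 1374, [36.0, 38.0]), (70, 1554, [37.0, 38.0]), (80, 1399, [38.0, 39.0]), (90, 1639, [54.0, 70.0])]
[(-70, 788, [38.0, 50.0]), (-60, 1196, [36.0, 38.0]), (-50, 924, [33.0, 38.0]), (-40, 956, [35.0, 38.0]), (-30, 1019, [35.0, 38.0]), (-20, 1064, [35.0, 38.0]), (-10, 1030, [36.0, 38.0]), (0, 736, [37.0, 38.0]), (10, 738, [37.0, 65.0]), (20, 1979, [38.0, 65.0]), (30, 1391, [36.0, 38.0]), (40, 1220, [36.0, 38.0]), (50, 1102, [36.0, 38.0]), (60, 1364, [37.0, 38.0]), (70, 1486, [36.0, 38.0]), (80, 1470, [38.0, 39.0]), (90, 1576, [57.0, 71.0])]
flap top [[  99.5 -104.3   72.6]
 [ 102.9    3.9   80.9]
 [ 106.1  113.5   82.8]]
shift [106.   58.8  -4.7] turn -0.2 | yaw now 5.9 q6 1.29 pos [549.5   2.3 159.1]
```

Both grids are flat. Now I go behind the flap with the fingers shut.

```bash
python3 -m crank '[[[40,20,-5],0,255],[[80,40,-5],0,255],[[106,59,-5],0,255],[[106,59,-5],0,255],[[106,59,-5],0,255],[[106,59,40],0,255],[[106,59,80],0,255],[[106,59,97],0,255],[[106,59,97],0,255],[[106,59,97],0,255]]'
python3 - <<'E'
from h import *
s=get_state();print("tcp rack",(s["eef_pos"][:2]*1000-RO)@RM,s["eef_pos"][2],s["contact_force"])
E
```

```text
time: 20.15
eef_pos: [0.6583, -0.0447, 0.0584]
tcp_rot: [0.999, 0.052, 0.001, 0.0]
contact_force: [-0.3, 0.7, 1.0]
opening: -0.001
finger_force: 0.0
tcp rack [132.41670483   0.71502188] 0.05844221275125601 [-0.26079087  0.66545783  1.02713788]
```

```bash
python3 -m crank '[[[-10,0,-4],0,255],[[-18,0,-4],0,255],[[-24,0,-4],0,255],[[-30,0,-4],0,255],[[-36,0,-4],0,255],[[-42,0,-4],0,255],[[-48,0,-4],0,255],[[-54,0,-4],0,255],[[-60,0,-4],0,255],[[-60,0,-4],0,255]]'
python3 - <<'E'
from h import *
f,W,c=cam("side");r=rack(W)
m=(r[:,0]>40)&(r[:,0]<120)&((abs(r[:,1]-85)<30)|(abs(r[:,1]+85)<30))&(r[:,2]>41)&(r[:,2]<100);q=r[m]
for x in range(40,120,8):
    k=q[(q[:,0]>=x)&(q[:,0]<x+8)]
    if len(k)>4:print(x,len(k),np.median(k[:,2]).round(1))
s=get_state();print("tcp rack",(s["eef_pos"][:2]*1000-RO)@RM,s["eef_pos"][2],s["contact_force"])
E
```

```text
time: 21.15
eef_pos: [0.5971, -0.0511, 0.0609]
tcp_rot: [0.999, 0.052, -0.001, -0.0]
contact_force: [-0.0, 0.8, -0.3]
opening: -0.002
finger_force: 0.0
56 28 61.6
64 31 59.4
72 26 55.1
80 19 51.7
88 20 47.4
96 7 45.4
tcp rack [71.34991634  0.81944258] 0.06104331737636379 [ 0.12999583  0.61935025 -0.38682937]
```

```bash
python3 -m crank '[[[0,0,-8],0,255],[[4,1,-8],0,255],[[4,1,0],0,255],[[4,1,6],0,255],[[4,1,10],0,255],[[4,1,13],0,255],[[4,1,15],0,255],[[4,1,17],0,255],[[4,1,19],0,255],[[4,1,19],0,255]]'
python3 - <<'E'
from h import *
s=get_state();print("tcp rack",(s["eef_pos"][:2]*1000-RO)@RM,s["eef_pos"][2],s["contact_force"])
E
```

```text
time: 22.2
eef_pos: [0.6029, -0.0519, 0.044]
tcp_rot: [0.999, 0.052, 0.0, 0.0]
contact_force: [-3.0, 1.6, 10.0]
opening: -0.0
finger_force: 5.0
tcp rack [76.55275346 -0.51505613] 0.043976287220357145 [-2.98925359  1.58742632  9.9857597 ]
```

```bash
python3 -m crank '[[[0,0,1],0,255],[[0,0,2],0,255],[[0,0,3],0,255],[[0,0,3],0,255]]'; python3 -m crank '[[[0,0,-20],0,255],[[0,0,-60],0,255],[[-20,0,-100],0,255],[[-20,0,-100],0,255]]'
python3 - <<'E'
from h import *
f,W,c=cam("wrist");r=rack(W);cv2.imwrite("pics/w7.png",f)
m=(r[:,0]>40)&(r[:,0]<120)&(abs(r[:,1])>15)&(abs(r[:,1])<115)&(r[:,2]>20)&(r[:,2]<100);q=r[m]
for x in range(40,110,8):
    k=q[(q[:,0]>=x)&(q[:,0]<x+8)]
    if len(k)>4:print(x,len(k),np.median(k[:,2]).round(1))
E
```

```text
time: 22.6
eef_pos: [0.603, -0.0519, 0.0439]
tcp_rot: [0.999, 0.052, -0.001, 0.0]
contact_force: [-10.0, 0.7, 23.5]
opening: 0.004
finger_force: 11.7
time: 23.0
eef_pos: [0.5849, -0.0546, 0.1453]
tcp_rot: [0.999, 0.052, 0.005, 0.002]
contact_force: [2.1, -0.8, 0.4]
opening: 0.002
finger_force: 0.0
40 1348 37.1
48 1021 37.3
56 2638 45.2
64 2758 45.3
72 2836 45.4
80 2940 45.3
88 2950 45.8
96 1632 45.5
```

View pics/w7.png

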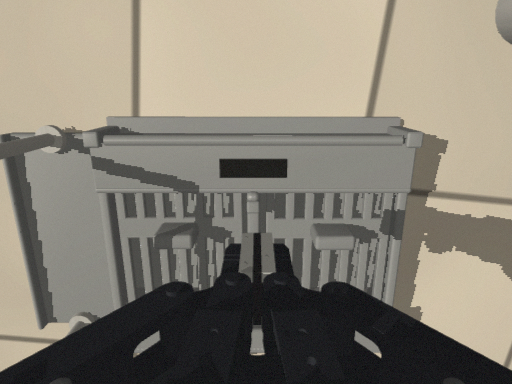

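The flap is shut and level (top at about 44 mm), with the thumb pad at (253,168), the clip at (253,200) and both tabs visible. Next, the mug.

Run:
```python
from h import *
f,W,c=cam("top");rect(sel(W,(607,294),110,50,85),"cup")
go([590,290,270],66)
```

```text
cup 331 c [647.4 289.7] sz [ 64.9 137.8] a 77.8 z [54.3 66.8 72. ]
shift [  43.  -341.2 -130.2] turn -60.1 | yaw now 5.9 q6 1.2 pos [582.7 -53.9 139.9]
```

```bash
python3 -m crank '[[[0,0,-50],0,0],[[0,0,-100],0,0],[[0,-40,-130],-8,0],[[10,-80,-130],-16,0],[[20,-130,-130],-24,0],[[30,-180,-130],-32,0],[[40,-230,-130],-40,0],[[43,-280,-130],-48,0],[[43,-320,-130],-56,0],[[43,-341,-130],-60,0]]'
python3 -m crank '[[[0,0,0],0,0],[[0,0,0],0,0]]'
python3 - <<'E'
from h import *
f,W,c=cam("wrist");cv2.imwrite("pics/w8.png",f)
w=sel(W,(607,294),60,60,80);rect(w,"cup foot")
w=sel(W,(607,294),75,18,80);rect(w,"cup+handle")
go([607,294,270],66)
E
```

```text
time: 24.1
eef_pos: [0.5884, 0.2933, 0.2654]
tcp_rot: [0.837, 0.547, -0.002, -0.001]
contact_force: [0.2, -0.5, -0.4]
opening: 1.002
finger_force: 0.0
time: 24.3
eef_pos: [0.5894, 0.2898, 0.2665]
tcp_rot: [0.839, 0.544, -0.002, -0.0]
contact_force: [0.2, 0.6, 0.0]
opening: 0.996
finger_force: 0.0
cup foot 2376 c [609.9 294.3] sz [56.1 56.1] a 67.8 z [64.  67.8 69.6]
cup+handle 2657 c [615.6 296.7] sz [69.5 57.4] a 27.3 z [47.4 67.6 69.5]
shift [11.5 13.8 -3. ] turn -0.1 | yaw now 65.9 q6 0.72 pos [589.7 289.1 267.1]
```

View pics/w8.png

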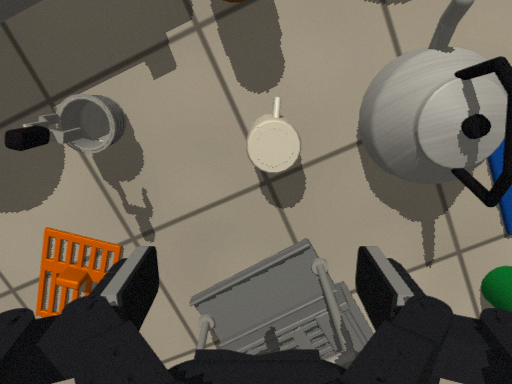

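Wrist view: the mug is at (273,143) with its handle up to (278,107). The strainer basket is at (90,122) with its grip at (25,137). I'll work out the handle angle.

Run:
```python
from h import *
f,W,c=cam("wrist")
c0=np.array([609.5,294]);w=sel(W,c0,58,10,62);d=w[:,:2]-c0;r=np.hypot(*d.T);k=d[(r>33)];z=w[r>33,2]
print(len(k),k.mean(0),np.degrees(np.arctan2(*k.mean(0)[::-1])),r.max(),z.min(),z.max())
go([609.5,294,36],62)
# strainer
for z in((44,54),(80,112),(112,122),(125,165)):
    w=sel(W,(432,393),60,*z)
    if len(w)>5:rect(w,z)
```

```text
121 [19.90390444 35.6321053 ] 60.812506772686135 49.10088028982385 21.55874631827054 52.22784560312049
shift [ 13.3  16.1 231.6] turn 3.8 | yaw now 65.8 q6 0.72 pos [589.9 288.7 267.7]
(44, 54) 924 c [435.8 393.9] sz [61.2 62.3] a 66.0 z [45.3 47.2 48.8]
(80, 112) 254 c [431.7 396.9] sz [10.6 45.2] a 53.8 z [ 85.6  98.9 110.7]
(112, 122) 256 c [436.  393.9] sz [10.4 35.2] a 53.9 z [113.7 120.4 121.8]
(125, 165) 878 c [436.6 394. ] sz [14.9 15.3] a 57.4 z [128.1 151.4 159.3]
```

```bash
python3 -m crank '[[[13,16,50],5,0],[[13,16,100],5,0],[[13,16,150],5,0],[[13,16,190],5,0],[[13,16,215],5,0],[[13,16,228],5,0],[[13,16,231],5,0],[[13,16,231],5,0]]'
python3 -m crank '[[[0,0,0],0,255],[[0,0,0],0,255],[[0,0,0],0,255],[[0,0,0],0,255],[[0,0,-20],0,255],[[0,0,-60],0,255],[[0,0,-110],0,255],[[0,0,-160],0,255],[[0,0,-160],0,255]]' 30
python3 -c "
from h import *
p=w2(-22,-59);go([p[0],p[1],200],96.1)"
```

```text
time: 25.2
eef_pos: [0.6109, 0.2948, 0.0394]
tcp_rot: [0.862, 0.507, 0.001, 0.0]
contact_force: [-0.1, -0.2, 0.3]
opening: 0.999
finger_force: 0.0
time: 26.1
eef_pos: [0.6141, 0.2968, 0.2089]
tcp_rot: [0.862, 0.507, 0.008, 0.002]
contact_force: [2.1, 0.7, -0.3]
opening: 0.653
finger_force: 32.9
shift [-414.9  112.4    5. ] turn -35.1 | yaw now 61.0 q6 0.81 pos [614.1 296.8 208.9]
```

```bash
python3 -m crank '[[[0,0,-40],0,255],[[-20,5,-60],0,255],[[-65,15,-60],0,255],[[-110,28,-60],-5,255],[[-155,40,-60],-12,255],[[-200,52,-60],-19,255],[[-245,65,-60],-26,255],[[-290,78,-60],-33,255],[[-335,90,-60],-35,255],[[-380,102,-60],-35,255]]'
python3 -m crank '[[[-35,10,0],0,255],[[-35,10,0],0,255],[[-35,10,0],0,255]]'
python3 - <<'E'
from h import *
f,W,c=cam("wrist")
p=w2(-22,-59);go([p[0],p[1],76],96.1)
r=rack(W);print("right tab?",np.median(r[(abs(r[:,2]-64)<4)&(abs(r[:,1]+59)<25)],axis=0))
E
```

```text
time: 27.1
eef_pos: [0.513, -0.0878, 0.2569]
tcp_rot: [0.669, 0.743, -0.0, -0.001]
contact_force: [1.4, -0.5, -1.8]
opening: 0.657
finger_force: 33.3
time: 27.4
eef_pos: [0.5273, -0.1205, 0.2569]
tcp_rot: [0.67, 0.742, -0.0, -0.001]
contact_force: [-0.4, 0.3, -2.1]
opening: 0.653
finger_force: 33.4
shift [  0.6 -15.9 181.1] turn -0.2 | yaw now 95.9 q6 -0.51 pos [ 527.4 -119.7  257. ]
right tab? [ 21.68284658 -59.38944628  64.81077962]
```

```bash
python3 -m crank '[[[0.5,-17,40],0,255],[[0.5,-17,90],0,255],[[0.5,-17,135],0,255],[[0.5,-17,160],0,255],[[0.5,-17,172],0,255],[[0.5,-17,177],0,255],[[0.5,-17,179],0,255],[[0.5,-17,179],0,255]]'
python3 -c "
from h import *
s=get_state();print((s['eef_pos'][:2]*1000-RO)@RM,s['eef_pos'][2],s['contact_force'])"
```

```text
time: 28.25
eef_pos: [0.5122, -0.1218, 0.0809]
tcp_rot: [0.669, 0.743, 0.0, 0.001]
contact_force: [1.1, -0.7, -2.5]
opening: 0.653
finger_force: 33.3
[-20.99965577 -60.38122609] 0.08089041857514036 [ 1.12570173 -0.66715001 -2.49893089]
```

```bash
python3 -m crank '[[[0,-2,2],0,255],[[0,-2,4],0,255],[[0,-2,5.5],0,255],[[0,-2,5.5],0,255]]'
python3 -m crank '[[[0,0,0],0,40],[[0,0,0],0,40],[[0,0,0],0,40],[[0,0,-30],0,40],[[0,0,-80],0,40],[[0,0,-130],0,40],[[0,0,-180],0,40],[[0,0,-180],0,40]]'
python3 - <<'E'
from h import *
f,W,c=cam("wrist");r=rack(W);cv2.imwrite("pics/w9.png",f)
m=(abs(r[:,0]+22)<45)&(abs(r[:,1]+59)<45)&(r[:,2]>95)&(r[:,2]<110);rect(r[m],"foot rack frame")
f,W,c=cam("top");rect(sel(W,(436,394),55,120,170),"grip");rect(sel(W,(436,394),55,30,60),"rim")
# hanging approach: strainer +x -> rack -y
go([436,394,300],-36)
E
```

```text
time: 28.65
eef_pos: [0.5098, -0.1224, 0.0768]
tcp_rot: [0.67, 0.743, -0.0, 0.0]
contact_force: [-5.1, 1.8, 9.7]
opening: 0.652
finger_force: 34.7
time: 29.45
eef_pos: [0.513, -0.1235, 0.2633]
tcp_rot: [0.669, 0.743, 0.003, 0.008]
contact_force: [0.9, -0.1, 0.4]
opening: 0.842
finger_force: 0.0
foot rack frame 2868 c [-23.2 -63. ] sz [56.2 56.4] a 88.1 z [ 99.7 103.7 105.6]
grip 59 c [433.2 394.7] sz [15.  31.3] a 64.2 z [120.3 151.9 159.9]
rim 102 c [433.8 392.8] sz [61.3 56.9] a 15.8 z [34.  47.3 50.6]
shift [520.9 -19.8 -45.5] turn 131.9 | yaw now 95.9 q6 -0.53 pos [ 509.8 -122.1  255.6]
```

The mug stands on the right grid (foot at 102 mm, rack (-23,-63)), clear of lip and tab. Now the strainer.

```bash
python3 -c "
from h import *
go([436,394,260],54)"
python3 -m crank '[[[50,0,0],0,110],[[100,0,0],5,110],[[150,-3,0],10,110],[[200,-6,0],16,110],[[250,-10,0],22,110],[[300,-13,0],28,110],[[350,-15,0],34,110],[[400,-17,0],40,110],[[450,-19,-5],42,110],[[500,-20,-5],42,110]]'
python3 -m crank '[[[15,15,0],0,110],[[15,15,0],0,110],[[15,15,0],0,110]]'
python3 - <<'E'
from h import *
f,W,c=cam("wrist")
rect(sel(W,(436,394),60,125,165),"grip");rect(sel(W,(436,394),50,44,54),"rim");rect(sel(W,(436,394),50,112,122),"bar")
cv2.imwrite("pics/w10.png",f);go([436,394,128],54)
E
```

```text
shift [521.  -20.   -5.5] turn 41.9 | yaw now 95.9 q6 -0.53 pos [ 509.8 -122.1  255.6]
time: 30.55
eef_pos: [0.436, 0.3742, 0.2564]
tcp_rot: [0.891, 0.453, -0.002, 0.0]
contact_force: [0.1, 0.5, -0.4]
opening: 0.568
finger_force: 0.0
time: 30.85
eef_pos: [0.4575, 0.3753, 0.2561]
tcp_rot: [0.891, 0.453, -0.003, 0.0]
contact_force: [0.5, -0.4, -0.3]
opening: 0.57
finger_force: 0.0
grip 542 c [436.4 394.6] sz [14.3 14.8] a 51.6 z [129.7 156.8 159.3]
rim 677 c [440.5 394.8] sz [53.  62.6] a 6.6 z [45.8 47.2 48.6]
bar 257 c [435.9 394.5] sz [ 9.9 34.1] a 53.9 z [117.4 120.6 121.7]
shift [  3.1 -28.5 128.7] turn -0.1 | yaw now 53.9 q6 1.15 pos [457.6 375.  256.6]
```

View pics/w10.png

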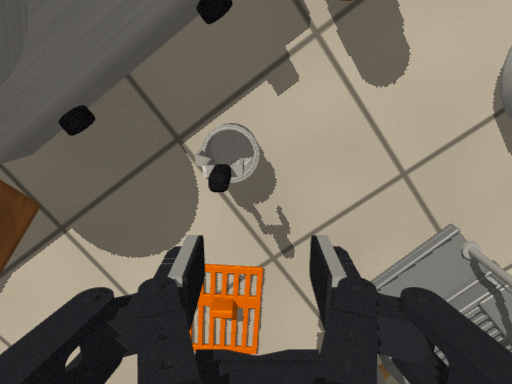

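Wrist view: the strainer's grip is at (219,178) and the strap is on its left at (203,160). So strainer +x points right in the image, along tool y, matching -36°. I'll grasp it.

```bash
python3 -m crank '[[[3,-28.5,0],0,110],[[3,-28.5,0],0,110],[[3,-28.5,50],0,110],[[3,-28.5,90],0,110],[[3,-28.5,115],0,110],[[3,-28.5,128],0,110],[[3,-28.5,128],0,110],[[3,-28.5,128],0,110]]'
python3 -c "
from h import *
go([436.4,394.6,127],54)"
```

```text
time: 31.7
eef_pos: [0.4382, 0.3952, 0.1322]
tcp_rot: [0.891, 0.453, 0.001, -0.0]
contact_force: [-0.6, 0.6, 0.5]
opening: 0.571
finger_force: 0.0
shift [-1.5 -1.1  5.2] turn -0.1 | yaw now 53.9 q6 1.19 pos [438.2 395.2 132.2]
```

```bash
python3 -m crank '[[[-1,-1,5],0,110],[[-1,-1,5],0,255],[[-1,-1,5],0,255],[[-1,-1,5],0,255],[[-1,-1,5],0,255],[[-1,-1,-15],0,255],[[-1,-1,-55],0,255],[[-1,-1,-93],0,255],[[-1,-1,-93],0,255],[[-1,-1,-93],0,255]]' 40
python3 - <<'E'
from h import *
p=w2(3.5,260);go([p[0],p[1],225],6.1)
f,W,c=cam("side");rect(sel(W,(436,394),50,190,265),"grip?")
f,W,c=cam("side");w=sel(W,(436,394),45,85,150);print("low z",w[:,2].min())
E
```

```text
time: 32.7
eef_pos: [0.4361, 0.3951, 0.2247]
tcp_rot: [0.891, 0.454, 0.001, -0.0]
contact_force: [0.5, -0.2, -1.7]
opening: 0.17
finger_force: 39.1
shift [-119.1  168.9   -0.4] turn 47.8 | yaw now 53.9 q6 1.19 pos [436.1 395.1 224.7]
grip? 190 c [436.5 397.2] sz [18.1 42.2] a 58.3 z [193.7 237.1 261.3]
low z 97.21027588949293
```

```bash
python3 -m crank '[[[-25,35,0],8,255],[[-50,70,0],16,255],[[-75,105,0],24,255],[[-100,140,0],32,255],[[-119,169,0],40,255],[[-119,169,0],48,255],[[-119,169,0],48,255],[[-119,169,0],48,255]]'
python3 - <<'E'
from h import *
s=get_state();print("tcp rack",(s["eef_pos"][:2]*1000-RO)@RM)
f,W,c=cam("side");r=rack(W)
m=(abs(r[:,0]-3)<60)&(abs(r[:,1]-165)<20)&(r[:,2]>155)&(r[:,2]<180);q=r[m]
for x in(-50,-20,20,50):
    k=q[abs(q[:,0]-x)<12]
    if len(k)>3:print("side rail",x,len(k),k.mean(0).round(1),k.min(0).round(1),k.max(0).round(1))
m=(abs(r[:,0]-3)<45)&(abs(r[:,1]-262)<45)&(r[:,2]>90)&(r[:,2]<215);q=r[m]
for z in(95,130,150,170,190,206):
    k=q[(q[:,2]>z)&(q[:,2]<z+14)]
    if len(k)>3:print(z,len(k),k.min(0).round(1),k.max(0).round(1))
f,W,c=cam("wrist");r=rack(W);m=(abs(r[:,0]-3)<70)&(abs(r[:,1]-165)<25)&(r[:,2]>160)&(r[:,2]<180)
if m.sum()>3:print("wrist rail",m.sum(),r[m].mean(0).round(1),r[m].min(0).round(1),r[m].max(0).round(1))
p=w2(3.5,165);go([p[0],p[1],225],6.1)
E
```

```text
time: 33.6
eef_pos: [0.5015, 0.1992, 0.2221]
tcp_rot: [0.999, 0.053, -0.002, 0.0]
contact_force: [-0.1, 0.5, -2.4]
opening: 0.172
finger_force: 39.5
tcp rack [  2.4446926  259.94691002]
side rail -50 17 [-48.1 167.  168.5] [-57.  161.9 163.8] [-39.7 171.9 171.5]
side rail -20 22 [-20.5 168.  169.3] [-31.2 160.8 163.7] [-10.1 173.  173.8]
side rail 50 14 [ 54.1 168.4 168.7] [ 41.6 164.  165.2] [ 61.9 171.1 172.4]
95 49 [-26.9 230.9  98.8] [ 23.2 289.7 108.9]
130 131 [-29.9 226.  130.1] [ 32.2 291.3 144. ]
150 14 [ -3.2 287.4 150. ] [  6.9 291.7 162.6]
170 18 [ -2.5 278.8 171. ] [  7.1 288.8 182.7]
190 22 [ -3.9 242.7 191.1] [  5.9 278.8 203.5]
206 11 [ -3.1 265.7 206.6] [  5.6 277.6 214.3]
wrist rail 3603 [ 12.8 166.7 169.9] [-62.2 159.6 163.6] [ 73.  170.7 173.3]
shift [ 0.8 95.5 -2.2] turn 0.0 | yaw now 6.1 q6 1.66 pos [501.7 199.8 222.8]
```

```bash
python3 -m crank '[[[1,20,0],0,255],[[1,40,0],0,255],[[1,60,0],0,255],[[1,75,0],0,255],[[1,87,0],0,255],[[1,95,0],0,255],[[1,95,0],0,255],[[1,95,0],0,255]]'
python3 - <<'E'
from h import *
s=get_state();print("tcp rack",(s["eef_pos"][:2]*1000-RO)@RM,s["eef_pos"][2],s["contact_force"])
f,W,c=cam("side");r=rack(W)
m=(abs(r[:,0]-3)<12)&(abs(r[:,1]-165)<30)&(r[:,2]>175)&(r[:,2]<222);q=r[m]
for z in(176,186,196,206):
    k=q[(q[:,2]>z)&(q[:,2]<z+10)]
    if len(k)>3:print(z,len(k),k.min(0).round(1),k.max(0).round(1))
E
```

```text
time: 34.5
eef_pos: [0.5132, 0.1051, 0.2238]
tcp_rot: [0.999, 0.052, 0.0, -0.0]
contact_force: [-0.5, 0.4, -1.5]
opening: 0.171
finger_force: 39.6
tcp rack [  4.05435942 165.14527498] 0.22383487064638188 [-0.52339662  0.44722095 -1.45011616]
176 13 [ -0.6 180.4 176.2] [  8.2 192.2 185.9]
186 15 [ -0.9 146.9 186.1] [  9.  185.9 195. ]
196 12 [ -1.5 149.3 196.6] [  6.3 183.3 205.8]
206 10 [ -0.8 163.6 207. ] [  9.  183.4 215.1]
```

```bash
python3 -m crank '[[[0,0,10],0,255],[[0,0,20],0,255],[[0,0,30],0,255],[[0,0,36],0,255],[[0,0,40],0,255],[[0,0,42],0,255],[[0,0,43],0,255],[[0,0,43],0,255]]'
python3 -c "
from h import *
s=get_state();print('tcp rack',(s['eef_pos'][:2]*1000-RO)@RM,s['eef_pos'][2],s['contact_force'])"
```

```text
time: 35.35
eef_pos: [0.5134, 0.1049, 0.1811]
tcp_rot: [0.999, 0.052, 0.0, -0.0]
contact_force: [0.4, 0.6, -1.1]
opening: 0.169
finger_force: 39.6
tcp rack [  4.2328159  164.86395959] 0.1810510446723789 [ 0.40730375  0.60679029 -1.05684282]
```

```bash
python3 -m crank '[[[0,0,1],0,255],[[0,0,1.5],0,255],[[0,0,2],0,255],[[0,0,2],0,255]]'
python3 -c "
from h import *
s=get_state();print(s['eef_pos'][2],s['contact_force'])"
```

```text
time: 35.75
eef_pos: [0.5136, 0.1048, 0.1799]
tcp_rot: [0.999, 0.052, 0.001, 0.0]
contact_force: [-0.3, -0.6, 4.9]
opening: 0.166
finger_force: 40.2
0.17994118138264037 [-0.27932882 -0.62049645  4.86379862]
```

It rests on the rail (5 N up). I release it and rise.

```bash
python3 -m crank '[[[0,0,0],0,180],[[0,0,0],0,140],[[0,0,0],0,110],[[0,0,0],0,110],[[0,0,-20],0,110],[[0,0,-60],0,110],[[0,0,-110],0,110],[[-30,0,-150],0,110],[[-60,0,-180],0,110],[[-60,0,-180],0,110]]'
python3 - <<'E'
from h import *
f,W,c=cam("side");cv2.imwrite("pics/s2.png",cv2.resize(f[150:300,170:330],(800,600)[:2],interpolation=cv2.INTER_CUBIC))
r=rack(W)
m=(abs(r[:,0]-3)<40)&(abs(r[:,1]-165)<45)&(r[:,2]>45)&(r[:,2]<260);print(np.percentile(r[m],[1,50,99],axis=0).round(1))
m=(abs(r[:,0]-3)<20)&(abs(r[:,1]-165)<20)&(r[:,2]>180)&(r[:,2]<230);print("grip",r[m].mean(0).round(1),r[m].max(0).round(1))
f,W,c=cam("top");cv2.imwrite("pics/t2.png",cv2.resize(f,(800,600)))
E
```

```text
time: 36.75
eef_pos: [0.4534, 0.0988, 0.3656]
tcp_rot: [0.999, 0.052, 0.006, 0.0]
contact_force: [0.0, -0.2, 0.5]
opening: 0.57
finger_force: 0.0
[[-31.6 135.   59.6]
 [  2.3 171.   99.2]
 [ 36.6 195.7 211.2]]
grip [  2.5 167.  198.9] [  9.6 173.4 213.6]
```

View pics/s2.png

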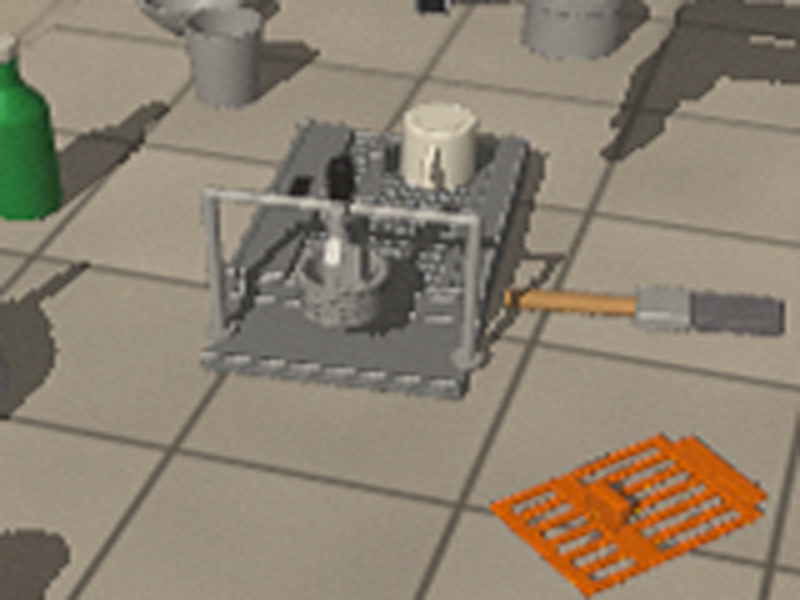

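View pics/t2.png

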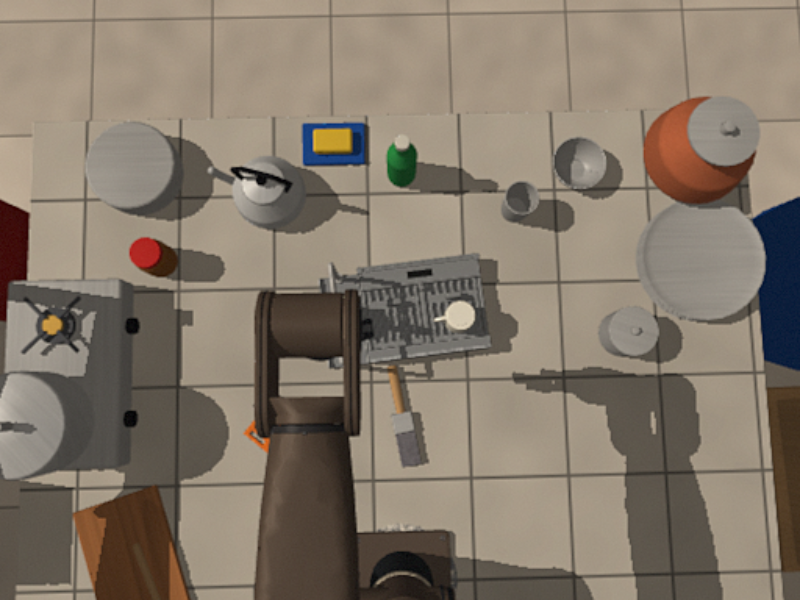

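The final views show the strainer hanging on the rail at (345,250) in the side view. The mug stands on the right grid at (460,315) in the top view, the flap is shut at (420,272), and the bystanders haven't moved. No other mug or strainer is visible.

```bash
python3 -m crank '[[[0,0,0],0,110],[[0,0,0],0,110],[[0,0,0],0,110]]' | head -1
python3 - <<'E'
from h import *
f,W,c=cam("side");r=rack(W)
m=(abs(r[:,0]-3)<20)&(abs(r[:,1]-165)<20)&(r[:,2]>180)&(r[:,2]<230);print("grip",r[m].mean(0).round(1))
m=(abs(r[:,0]+23)<40)&(abs(r[:,1]+62)<40)&(r[:,2]>95)&(r[:,2]<115);print("cup",r[m].mean(0).round(1))
print(ctrl.sign_off())
E
```

```text
time: 37.15
grip [  2.5 166.9 198.8]
cup [-24.3 -57.6 102.8]
the job is handed in; nothing more can be done
None
```

The job is handed in: both grids are hooked under the lip and lying flat, the flap is pressed shut, the only mug stands mouth down on the right grid, and the only strainer hangs on the rail. It took about 37 s of the 210 s, and nothing else on the counter was moved.

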